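# Bring the slide-lid parts tin to the mat and tip its tubes into the tray

## Robot

A 6-joint arm with a two-finger parallel gripper is mounted at the origin on the work surface. World frame = base frame: x ahead of the robot, y to its left, z up, the work surface at z = 0. Lengths are in mm, angles in rad, forces in N, time in s.
With the tool pointing down it reaches from about 300 to 775 mm from the base axis. Payload 14.6 kg.
Tool frame: the origin (TCP) lies on the mounting face of the last link; the fingertips stand 199 mm ahead of it and the grasp point (between the pads) lies 180 mm ahead of it; z points along the fingers, y is the line along which they close (so a half turn about z gives the same grasp; the last joint's range is limited). The gripper opens to 94 mm and grips with 3 to 60 N. Pads are 16 mm wide; open, the fingers measure 119 mm over their backs; the gripper's body (75 mm by 177 mm) begins 78 mm behind the grasp point.
Start: joints at [1.256, 0.3, 1.521, -0, 1.321, -0.067], TCP at [134.898, 533.192, 404.646] pointing down, gripper open.
Joint ranges: [-3.03, 3.03], [-0.79, 2.21], [0.23, 2.52], [-1.04, 4.18], [0, 3.07], [-2.55, 2.55]. Speed limits (rad/s): [2.22, 2.22, 2.57, 3.14, 3.14, 3.14].

## Interface

Orientations are given as [roll, pitch, yaw] about the fixed x, y, z axes, in that order (R = Rz(yaw) Ry(pitch) Rx(roll)).
In Python, from cell import manip gives the robot as it stands. The module is installed in compiled form; this text tells all that it offers.
- The arm moves only by the shell command python3 -m creep 'ROWS' [FORCE]. ROWS is a JSON object of lists of equal length, an entry for each row: "slide": the shift along the world's x, y, z in cm, a list of three; "turn": the turn about the world's z in rad; "claw": the opening, from 0 (shut) to 1 (fully open). A call has 1 to 8 rows; each row shifts and turns the commanded pose from where the row before left it; what a row does not reach is not made up. A row lasts 1/8 s, in which the tool goes at most 62.5 mm and 10.7 degrees, less where a joint would pass 70% of its speed; a pose out of reach is approached as far as the arm can. A call with a gripper value outside its range is refused whole. The fingers move at their own pace and stop on an object; FORCE is the grip in N (left out, the last holds). Time passes only in rows, so rows that do not move let the fingers close. It gives the time, the measured TCP pose, the force, the opening and the grip force at its end, in the units of the state.
- manip.read_state(): the state, without advancing time (a new reading comes with each control period).
- manip.camera(name): name is "scene" or "side" or "wrist"; returns (picture, depth): 400x640x3 uint8, red, green, blue; 400x640 float32, mm along the optical axis (not along the pixel's ray), 0 where there is no reading.
- manip.calibration(name): a dict with "intrinsics" (3x3 intrinsics, pixels), "k1" (the pictures are not rectified: a ray, as slopes to the right and down, at radius r is drawn at 1 + k1 r^2 times it, then the intrinsics apply), "pose" (4x4, takes a point from camera to world coordinates). Camera axes: x right, y up, looking along -z (the intrinsics and any distortion apply to the point x, -y, -z); pixel columns grow to the right and rows downward; lengths in mm; the calibration is good to about 2 mm. A picture is of the moment at which its call begins: read the wrist's pose just before it. calibration takes no time and is no camera call; for the wrist camera it gives the pose at the moment of the call.
- manip.sign_off(): hands the job in; it is judged then, once.
Trained networks look in the newest picture that a camera, given by its name, has taken for a name from the list of things; names that differ only in an ending like _2 or _b are one class to them, and where a whole thing is asked for, a point or a joint stands for the part that bears it (a point fixed in the world has none). Each returns a list of dicts, best first, with "score" (0 to 1); they miss things now and then, are a little off and sometimes report something else, mostly with a low value. They report only what shows in the picture. A call takes as long as a camera call. They do not tell look-alikes from the thing itself.
- manip.cut_out(query, camera): "mask" (400x640 bool, what is visible of it) and "position" ([column, row] in pixels, amid what is visible of it).
The state is a dict: "clock": time; "joints": joint angles; "qd": joint speeds; "effort": joint torques, N m; "eef_pos": TCP position; "eef_rot": TCP orientation; "wrist_force": force on the tool from outside, world axes, zero at the start; "moment": the same for the moment, N m; "finger_gap": finger opening in mm; "finger_force": force on a finger pad.
Only numpy, scipy, OpenCV 4.12 (cv2) and the standard library are available. Lean on these libraries where they do the work, as an engineer would, in place of code of your own. Each camera call takes 0.05 s, during which the arm holds its last target. There are 200 camera calls.

## Task

Pinch the yellow lid tab and the black handle of the red tin together so the fingers hold the loose lid shut, carry the tin to the blue mat and set it down upright in the middle, then slide the lid fully open. Lift the open tin and tip both brass tubes into the black tray from low above it, without flinging them or dropping either on the bench. Stand the empty tin back upright in the middle of the blue mat, slide its lid shut again, let go, and leave the other things on the bench where they are.

Things in the scene. Friction and masses are not known exactly. Their poses are not given: they have to be found in the camera images.
- tin: (mm) red parts tin with sliding lid and black handle. Origin: underside, below the pocket floor; z up, -x = pouring lip (front), +x = handle end, +y = side the lid opens to. Spans x -89 to 48; box y -36 to 36, z 0 to 41 with lid; two steel lid rails (z 33 to 37) stick out to y 112. Tin and lid about 0.28 kg, plus tubes. Handle plate x 18 to 42, y -8 to 0, z 37 to 84
- tin_lip (a point): middle of the tin's pouring lip, at tin (-88, 0, 36) mm; frame parallel to the tin's. The pocket is 66 wide, its floor (5 thick) flat from tin x 14 to -22, then a ramp rises 25 deg to this lip, with no wall at the lip: with the lid open, tipping the front down about 40 to 45 deg lets the tubes roll out over it
- tin_handle (a point): middle of the tin's black upright handle plate, at tin (30, -4, 65) mm; frame parallel to the tin's. The plate is 24 long (x), 8 thick (y), z 37 to 84
- lid: (mm) flat aluminium lid of the tin with a yellow tab; its frame equals the tin's when shut. It slides along the tin's +y from 0 (shut) to 72 (fully open, stop); its y in the tin's frame is the opening. Captive on the rails, loose (0.15 N friction, no catch), may start up to 16 ajar; lid top z 41
- lid_tab (a point): middle of the lid's yellow upright tab, at lid (-2, 4, 65) mm. Tab: lid x -20 to 42, y 0.5 to 8, z 41 to 84. Shut, its rear lies against the +y face of the black handle plate (16 thick together, so a pinch across y at tin x 30 takes both and pulls the lid shut); its front part, x -20 to 18, stands free of the handle
- mat: fixed blue grid mat, 170 x 170, 2 mm thick; origin: centre of its underside, z up
- tray: fixed black open tray, 170 (x) x 160 (y) x 40 mm high, walls and floor 5 thick; origin: centre of its underside
- tube1: brass spacer tube, diameter 20 mm, 60 mm long along its own y, 60 g; origin: its centre. Starts lying in the tin, along the tin's y
- tube2: brass spacer tube, diameter 20 mm, 60 mm long along its own y, 60 g; origin: its centre. Starts lying in the tin, along the tin's y
- leg: bystander: spare robot leg, ivory shank with black knee, 160 x 38 x 30 (mm); origin: under its middle
- marker: bystander: blue marker lying down, 115 x 18 (mm); origin: under its middle
- lidar: bystander: black round sensor puck, diameter 76, 41 high (mm); origin: under its middle
- camera: bystander: black depth-camera bar, 124 x 26 x 28 (mm); origin: under its middle
- servo: bystander: black servo motor, 60 x 25 x 44 (mm); origin: under its middle
- driver: bystander: screwdriver lying down, 180 long (mm); origin: under its middle
- mug: bystander: white mug, diameter 76, 90 high (mm); origin: under its middle
Mind the look-alikes: they are no part of the job. Leave any orange or turquoise look-alike of the tin alone.

How it is judged (in metres and radians):
On the way, in this order (a step that is already met when the one before it is completed fails the run):
1. the tin is carried off the bench with the fingers holding the lid shut (height (world z) of tin above 0.03 m and y of lid in the frame of tin below 0.005 m and contact force between the fingers and lid above 0.5 N and contact force between the fingers and tin above 0.5 N and z of each of tube1, tube2 in the frame of tin below 0.037 m and distance between each of tube1, tube2 and tin below 0.08 m), for 0.3 s.
2. the tin stands upright on the mat, lid shut, tubes inside (horizontal distance between tin and mat below 0.055 m and height (world z) of tin below 0.01 m and angle between tin's own z axis and vertical below 0.06 rad and y of lid in the frame of tin below 0.006 m and z of each of tube1, tube2 in the frame of tin below 0.037 m and distance between each of tube1, tube2 and tin below 0.08 m), for 0.2 s.
3. the lid is slid fully open with the tin standing on the mat (horizontal distance between tin and mat below 0.055 m and height (world z) of tin below 0.01 m and angle between tin's own z axis and vertical below 0.06 rad and y of lid in the frame of tin above 0.066 m and z of each of tube1, tube2 in the frame of tin below 0.037 m and distance between each of tube1, tube2 and tin below 0.08 m), for 0.1 s.
4. the tin, tipped, has emptied both tubes into the tray (x of tube1 in the frame of tray between -0.08 and 0.08 m and y of tube1 in the frame of tray between -0.075 and 0.075 m and z of each of tube1, tube2 in the frame of tray below 0.045 m and x of tube2 in the frame of tray between -0.08 and 0.08 m and y of tube2 in the frame of tray between -0.075 and 0.075 m and angle between tin's own z axis and vertical above 0.3 rad and height (world z) of tin above 0.03 m), for 0.05 s.
At the end, for the whole second after the job is handed in: Both tubes lie inside the tray; the tin stands upright (within 0.06 rad) on the mat, its origin within 55 mm of the mat's centre; the lid is shut to within 6 mm; everything is at rest (horizontal distance between tin and mat below 0.055 m and height (world z) of tin below 0.01 m and angle between tin's own z axis and vertical below 0.06 rad and y of lid in the frame of tin below 0.006 m and linear speed of tin below 0.02 m/s and x of tube1 in the frame of tray between -0.08 and 0.08 m and y of tube1 in the frame of tray between -0.075 and 0.075 m and z of each of tube1, tube2 in the frame of tray below 0.045 m and x of tube2 in the frame of tray between -0.08 and 0.08 m and y of tube2 in the frame of tray between -0.075 and 0.075 m and linear speed of each of tube1, tube2 below 0.05 m/s); the robot touches nothing.
It fails at once if a tube lands on the bench or mat (height (world z) of any of tube1, tube2 below 0.0135 m).
It fails at once if a tube is flung or dropped from high (faster than 1.7 m/s) (linear speed of any of tube1, tube2 above 1.7 m/s).
It fails at once if a bystander is moved more than 40 mm (distance of any of leg, marker, lidar, camera, servo, driver, mug from where it was at the start of the episode above 0.04 m).
It also fails if it takes over 72 s, if anything falls off the work surface, if the arm or the gripper's body presses on something with over 40 N, if the wrist force passes 120 N, or if a joint passes its speed limit or range.

## Working session

There is one attempt and no reset: what is moved stays moved. The work goes in short steps, Python scripts to look and compute and a shell command to move; the robot and the scene stay as the last step left them, time stands still between calls to the robot, and variables do not carry over. Pictures are saved under pics/ and viewed, at most 10 in all, crops included, and the job is handed in when it is done.

```bash
mkdir -p pics; cat > h.py <<'E'
import numpy as np, cv2
from cell import manip
def snap(c,fn=None):
    cal=manip.calibration(c); im,d=manip.camera(c)
    if fn: cv2.imwrite('pics/'+fn,im[:,:,::-1])
    return im,d,cal
def pts(mask,d,cal):
    v,u=np.nonzero(mask&(d>0)); K=np.array(cal['intrinsics']); z=d[v,u].astype(float)
    k=np.array([cal['k1'],0,0,0,0],float)
    s=cv2.undistortPoints(np.c_[u,v].astype(np.float64)[:,None],K,k)[:,0]
    P=np.c_[s[:,0]*z,-s[:,1]*z,-z,np.ones(len(z))]
    return (np.array(cal['pose'])@P.T).T[:,:3]
def hsv(im): return cv2.cvtColor(im,cv2.COLOR_RGB2HSV)
E
python3 - <<'E'
from h import *
s=manip.read_state(); print({k:np.round(s[k],3).tolist() for k in('clock','eef_pos','eef_rot','finger_gap')})
for c in('scene','side'):
    im,d,cal=snap(c,c+'0.png'); print(c,np.round(cal['pose'],2).tolist())
    for q in('tin','tin_handle','lid_tab','mat','tray','leg','marker','lidar','camera','servo','driver','mug'):
        for r in manip.cut_out(q,c)[:3]:
            P=pts(r['mask'],d,cal)
            if len(P): print(c,q,round(r['score'],2),np.round(r['position']),np.round(np.percentile(P,[3,50,97],axis=0)).astype(int).tolist())
im,d,cal=snap('wrist','wrist0.png')
E
```

```text
{'clock': 0.0, 'eef_pos': [134.895, 533.162, 404.094], 'eef_rot': [-3.14, -0.0, 2.894], 'finger_gap': 94.113}
scene [[-0.4, -0.59, 0.7, 1352.1], [0.91, -0.26, 0.31, 327.04], [0.0, 0.77, 0.64, 791.16], [0.0, 0.0, 0.0, 1.0]]
scene tin 0.83 [281. 146.] [[244, -366, 3], [294, -282, 41], [322, -236, 84]]
scene tin 0.82 [508. 209.] [[243, 456, 24], [307, 488, 42], [372, 529, 86]]
scene tin 0.77 [327. 213.] [[469, -50, 1], [565, 5, 41], [614, 95, 85]]
scene tin_handle 0.96 [283. 147.] [[252, -363, 6], [295, -283, 41], [322, -237, 84]]
scene tin_handle 0.78 [502. 209.] [[246, 454, 18], [310, 486, 42], [374, 527, 86]]
scene tin_handle 0.77 [390. 182.] [[246, 77, 2], [340, 136, 41], [388, 190, 85]]
scene lid_tab 0.95 [331. 209.] [[471, -21, 39], [547, 1, 43], [600, 39, 85]]
scene lid_tab 0.91 [278. 146.] [[251, -366, 40], [285, -306, 43], [319, -239, 83]]
scene lid_tab 0.9 [394. 180.] [[242, 103, 38], [326, 136, 43], [373, 185, 85]]
scene mat 0.83 [424. 259.] [[496, 224, 0], [583, 306, 2], [659, 385, 5]]
scene mat 0.31 [328. 210.] [[473, -19, 39], [547, 2, 43], [598, 38, 85]]
scene tray 0.91 [
[... 1951 characters left out ...]
58, -241, 42]]
side tray 0.48 [336. 151.] [[740, 175, 7], [769, 196, 40], [804, 241, 46]]
side leg 0.76 [342. 219.] [[538, -169, 7], [613, -157, 26], [688, -134, 33]]
side marker 0.42 [309. 174.] [[561, 148, 1], [616, 158, 15], [660, 179, 22]]
side camera 0.79 [380. 212.] [[738, -235, 0], [747, -186, 26], [779, -123, 31]]
side servo 0.54 [298. 245.] [[389, -177, 2], [417, -170, 36], [445, -147, 47]]
side servo 0.46 [365. 174.] [[713, 23, 1], [809, 29, 19], [868, 45, 29]]
side driver 0.43 [365. 173.] [[781, 22, 11], [821, 28, 23], [863, 41, 29]]
side mug 0.93 [408. 298.] [[588, -563, 3], [624, -518, 50], [662, -464, 91]]
side mug 0.32 [289. 156.] [[497, 223, -1], [575, 301, 3], [657, 386, 8]]
```

View pics/scene0.png

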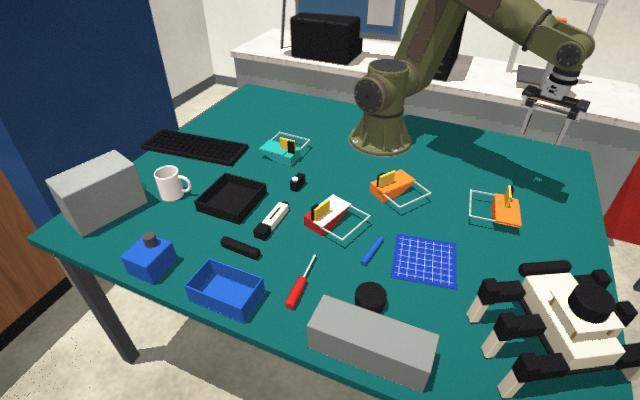

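View pics/side0.png

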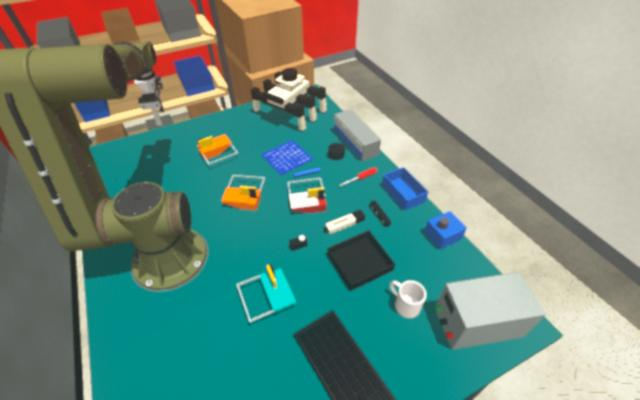

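```bash
python3 - <<'E'
from h import *
for c in('scene','side'):
    im,d,cal=snap(c)
    m=np.ones(d.shape,bool)&(d>0); v,u=np.nonzero(m); P=pts(m,d,cal); H=hsv(im)[v,u]
    box=(P[:,0]>440)&(P[:,0]<650)&(P[:,1]>-90)&(P[:,1]<130)&(P[:,2]>10)
    ye=box&(H[:,0]>18)&(H[:,0]<35)&(H[:,1]>120)&(P[:,2]>48)
    bk=box&(H[:,2]<70)&(P[:,2]>48)
    rd=box&((H[:,0]<8)|(H[:,0]>172))&(H[:,1]>120)
    lid=box&(H[:,1]<60)&(H[:,2]>120)&(P[:,2]>39)&(P[:,2]<45)
    ra=box&(P[:,2]>28)&(P[:,2]<40)&(H[:,1]<60)
    for n,s in(('ye',ye),('bk',bk),('rd',rd),('lid',lid),('rail',ra)):
        Q=P[s]; 
        if len(Q)<5: print(c,n,len(Q)); continue
        r=cv2.minAreaRect(Q[:,:2].astype(np.float32)); print(c,n,len(Q),np.round(Q.mean(0)),np.round(Q.max(0)),[np.round(x,1) for x in r])
    for q in('mat','tray'):
        R=manip.cut_out(q,c)[0]; Q=pts(R['mask'],d,cal); lo,hi=np.percentile(Q,[1,99],axis=0); Q=Q[((Q>=lo-3)&(Q<=hi+3)).all(1)]
        r=cv2.minAreaRect(Q[:,:2].astype(np.float32)); print(c,q,len(Q),[np.round(x,1) for x in r],np.round(hi[2]))
E
```

```text
scene ye 178 [572. -10.  70.] [596.   1.  87.] [array([567.2, -11.4]), array([14.3, 59. ]), np.float64(71.9)]
scene bk 37 [587. -26.  75.] [594. -20.  88.] [array([581.3, -25.3]), array([ 9.6, 25.4]), np.float64(74.5)]
scene rd 266 [573.  -9.  26.] [606.  42.  73.] [array([539.3,  -7.9]), array([ 74.1, 121.4]), np.float64(73.4)]
scene lid 459 [529.  14.  42.] [628. 112.  45.] [array([543.1,  30.9]), array([147.3, 139.7]), np.float64(73.5)]
scene rail 168 [559.  64.  38.] [630. 116.  40.] [array([543.3,  31.1]), array([146.1, 141.2]), np.float64(73.4)]
scene mat 2823 [array([574.4, 303.4]), array([179.1, 170.2]), np.float64(9.2)] 6.0
scene tray 2297 [array([ 579. , -318.2]), array([174.9, 164.2]), np.float64(0.6)] 43.0
side ye 97 [560. -11.  73.] [592.   4.  89.] [array([564. , -13.6]), array([19.1, 57.4]), np.float64(68.5)]
side bk 24 [578. -27.  64.] [584. -20.  81.] [array([578. , -26.9]), array([ 9.1, 11.6]), np.float64(63.7)]
side rd 160 [543. -43.  27.] [589. -24.  44.] [array([528.5, -36.9]), array([ 33.9, 119.2]), np.float64(82.8)]
side lid 277 [511.   3.  42.] [622. 115.  45.] [array([541.5,  29.2]), array([146.7, 133.3]), np.float64(73.1)]
side rail 100 [525.  23.  38.] [628. 118.  40.] [array([543.1,  31.4]), array([146.8, 136.9]), np.float64(73.2)]
side mat 913 [array([577.5, 304.2]), array([172.9, 171.3]), np.float64(8.5)] 9.0
side tray 2345 [array([ 576.4, -318.7]), array([170.3, 161.7]), np.float64(0.5)] 43.0
```

```bash
python3 -m creep '{"slide":[[3.7,-4.6,0],[3.7,-4.6,0],[3.7,-4.6,0],[3.7,-4.6,0],[3.7,-4.6,0],[3.7,-4.6,0],[3.7,-4.6,0],[3.7,-4.6,0]],"turn":[0,0,0,0,0,0,0,0],"claw":[1,1,1,1,1,1,1,1]}' 40
python3 -m creep '{"slide":[[3.7,-4.6,0],[3.7,-4.6,0],[3.7,-4.6,0],[3.7,-4.6,0],[0,0,0],[0,0,0]],"turn":[0,0,0,0,-0.04,0],"claw":[1,1,1,1,1,1]}'
python3 - <<'E'
from h import *
s=manip.read_state(); print(s['eef_pos'],s['eef_rot'])
im,d,cal=snap('wrist','w1.png')
m=d>0; v,u=np.nonzero(m); P=pts(m,d,cal); H=hsv(im)[v,u]
box=(P[:,0]>440)&(P[:,0]<650)&(P[:,1]>-90)&(P[:,1]<130)&(P[:,2]>10)&(P[:,2]<100)
for n,q in(('ye',(H[:,0]>18)&(H[:,0]<35)&(H[:,1]>120)&(P[:,2]>76)),('bk',(H[:,2]<70)&(P[:,2]>76)),('all',P[:,2]>25)):
    Q=P[box&q]
    if len(Q)>5: print(n,len(Q),np.round(np.median(Q,0),1),np.round(np.percentile(Q[:,2],95)),[np.round(x,1) for x in cv2.minAreaRect(Q[:,:2].astype(np.float32))])
E
```

```text
clock: 2.65
eef_pos: [431.8, 163.4, 404.9]
eef_rot: [3.141, 0.001, 2.894]
wrist_force: [-0.4, 0.8, 1.2]
finger_gap: 94.0
finger_force: 0.0
clock: 3.4
eef_pos: [579.0, -19.2, 404.3]
eef_rot: [-3.142, -0.001, 2.853]
wrist_force: [0.5, 0.4, -0.2]
finger_gap: 94.0
finger_force: 0.0
[579.0049294  -19.17003778 404.29801815] [-3.14153985e+00 -6.18862348e-04  2.85326068e+00]
ye 357 [563.4  -8.1  84.7] 86.0 [array([563.3,  -8.3]), array([ 6.7, 61.6]), np.float64(73.7)]
all 7907 [528.7   1.3  41.5] 84.0 [array([542.5,  30.8]), array([149.1, 136.9]), np.float64(72.9)]
```

View pics/w1.png

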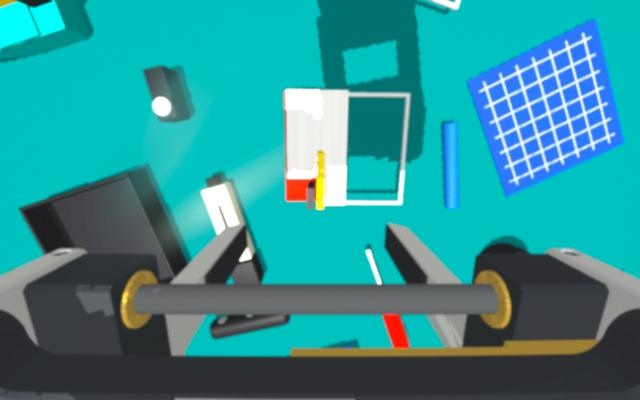

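```bash
python3 -m creep '{"slide":[[0.1,-0.1,-5],[0,0,-5],[0,0,-4],[0,0,-1.9],[0,0,0],[0,0,0],[0,0,0],[0,0,0]],"turn":[0,0,0,0,0,0,0,0],"claw":[1,1,1,1,1,0,0,0]}' 40
python3 -m creep '{"slide":[[0,0,0],[0,0,0],[0,0,0]],"turn":[0,0,0],"claw":[0,0,0]}'
```

```text
clock: 4.45
eef_pos: [580.0, -19.8, 246.5]
eef_rot: [3.141, 0.001, 2.854]
wrist_force: [-0.7, -0.8, 0.2]
finger_gap: 67.7
finger_force: 0.0
clock: 4.82
eef_pos: [579.9, -19.8, 245.7]
eef_rot: [-3.142, 0.0, 2.854]
wrist_force: [-0.1, 0.8, 0.4]
finger_gap: 37.3
finger_force: 0.0
```

```bash
python3 -m creep '{"slide":[[0,0,0],[0,0,0],[0,0,0],[0,0,0]],"turn":[0,0,0,0],"claw":[0,0,0,0]}'
```

```text
clock: 5.32
eef_pos: [579.9, -19.9, 245.7]
eef_rot: [-3.142, 0.0, 2.854]
wrist_force: [1.0, -1.4, 0.9]
finger_gap: 15.3
finger_force: 40.0
```

```bash
python3 -m creep '{"slide":[[0,0,0],[0,0,1],[0,0,2],[0,0,2.5],[0,0,2.5],[0,0,0],[0,0,0]],"turn":[0,0,0,0,0,0,0],"claw":[0,0,0,0,0,0,0]}' 55
python3 - <<'E'
from h import *
s=manip.read_state(); print(s['wrist_force'],s['moment'],s['joints'])
for c in ('side',):
    im,d,cal=snap(c,'s2.png'); cv2.imwrite('pics/s2c.png',cv2.resize(im[130:260,230:400,::-1],None,fx=4,fy=4))
E
```

```text
clock: 6.2
eef_pos: [579.7, -19.7, 324.5]
eef_rot: [-3.141, -0.002, 2.854]
wrist_force: [-0.9, 0.1, -4.8]
finger_gap: 14.5
finger_force: 55.0
[-0.91705294  0.12942284 -4.84351926] [-0.05407494 -0.17348117 -0.0551123 ] [-9.72097273e-02  4.40971499e-01  1.52201722e+00  8.99894287e-05
  1.18011718e+00 -1.38023603e+00]
```

View pics/s2c.png

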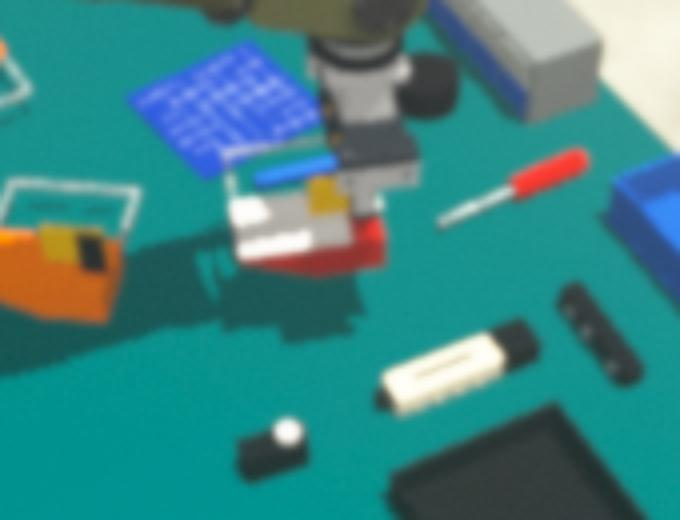

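```bash
python3 -m creep '{"slide":[[0.3,3,0],[0.4,4.5,0],[0.4,4.5,0],[0.4,4.5,0],[0.4,4.5,0],[0.4,4.5,0],[0.3,4,0],[0.1,2.9,0]],"turn":[0.036,0.036,0.036,0.036,0.036,0.036,0.036,0.036],"claw":[0,0,0,0,0,0,0,0]}'
python3 -m creep '{"slide":[[0,0,0],[0,0,-2.5],[0,0,-2.5],[0,0,-1.4],[0,0,-0.7],[0,0,-0.4],[0,0,-0.2],[0,0,0]],"turn":[0,0,0,0,0,0,0,0],"claw":[0,0,0,0,0,0,0,0]}'
```

```text
clock: 7.25
eef_pos: [606.7, 305.9, 323.9]
eef_rot: [-3.141, -0.002, -3.139]
wrist_force: [0.7, -0.2, -4.3]
finger_gap: 14.5
finger_force: 55.0
clock: 8.25
eef_pos: [607.0, 304.2, 249.0]
eef_rot: [3.141, 0.001, -3.141]
wrist_force: [0.1, -0.2, -3.9]
finger_gap: 14.9
finger_force: 55.0
```

```bash
python3 -m creep '{"slide":[[0,0,-0.1],[0,0,-0.1],[0,0,0]],"turn":[0,0,0],"claw":[0,0,0]}'
```

```text
clock: 8.62
eef_pos: [607.1, 304.2, 247.7]
eef_rot: [3.141, 0.001, -3.141]
wrist_force: [-0.5, -1.5, 5.1]
finger_gap: 14.9
finger_force: 55.0
```

```bash
python3 -m creep '{"slide":[[0,0,0],[0,0,0],[0,0,0],[0,0,0],[-1.7,0,0],[-1.8,0,0],[0,0,0]],"turn":[0,0,0,0,0,0,0],"claw":[0.1,0.35,0.35,0.35,0.35,0.35,0.35]}' 10
```

```text
clock: 9.5
eef_pos: [571.4, 304.4, 246.7]
eef_rot: [-3.141, -0.0, -3.141]
wrist_force: [1.3, -0.5, 0.7]
finger_gap: 32.5
finger_force: 0.0
```

```bash
python3 -m creep '{"slide":[[0,1.4,0],[0,1.5,0],[0,1.5,0],[0,1.5,0],[0,1.3,0],[0,0.8,0],[0,0.5,0],[0,0.2,0]],"turn":[0,0,0,0,0,0,0,0],"claw":[0.35,0.35,0.35,0.35,0.35,0.35,0.35,0.35]}' 10
python3 -m creep '{"slide":[[0,0,0],[0,0,0]],"turn":[0,0],"claw":[0.35,0.35]}'
python3 - <<'E'
from h import *
im,d,cal=snap('wrist','w3.png')
m=d>0; v,u=np.nonzero(m); P=pts(m,d,cal); H=hsv(im)[v,u]
box=(P[:,0]>450)&(P[:,0]<700)&(P[:,1]>230)&(P[:,1]<450)&(P[:,2]>10)&(P[:,2]<100)
for n,q in(('ye',(H[:,0]>18)&(H[:,0]<35)&(H[:,1]>120)&(P[:,2]>76)),('bk',(H[:,2]<70)&(P[:,2]>76)),('rd',((H[:,0]<8)|(H[:,0]>172))&(H[:,1]>120)&(P[:,2]>30)),('brass',(H[:,0]>10)&(H[:,0]<30)&(H[:,1]>80)&(P[:,2]<40))):
    Q=P[box&q]
    if len(Q)>5: print(n,len(Q),np.round(np.median(Q,0),1),np.round(np.percentile(Q,[3,97],axis=0)).tolist())
E
```

```text
clock: 10.5
eef_pos: [571.9, 391.3, 246.6]
eef_rot: [-3.142, -0.0, -3.141]
wrist_force: [-0.3, 0.2, 0.1]
finger_gap: 32.7
finger_force: 0.1
clock: 10.75
eef_pos: [572.0, 390.9, 246.7]
eef_rot: [3.142, 0.0, 3.141]
wrist_force: [-0.4, -0.1, 0.2]
finger_gap: 33.0
finger_force: 0.0
ye 1058 [573.9 380.4  86.5] [[558.0, 376.0, 78.0], [617.0, 384.0, 88.0]]
bk 228 [567.4 408.8  91.9] [[563.0, 375.0, 77.0], [575.0, 410.0, 99.0]]
rd 3927 [501.2 293.4  35.7] [[490.0, 271.0, 30.0], [600.0, 333.0, 40.0]]
brass 3277 [568.8 303.   25.6] [[551.0, 276.0, 18.0], [588.0, 332.0, 28.0]]
```

View pics/w3.png

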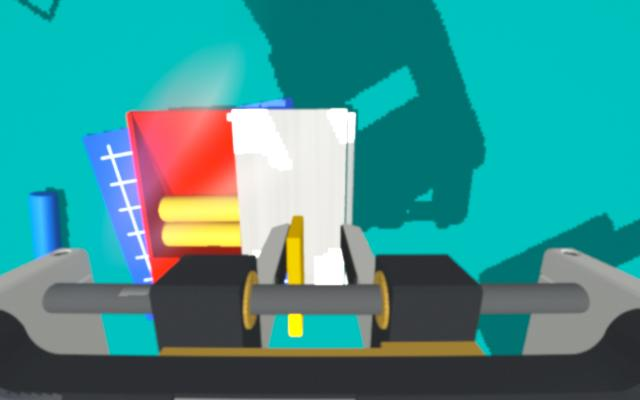

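```bash
python3 -m creep '{"slide":[[0,-0.3,0],[0,0,3],[0,0,2.6],[1.8,-4.4,0],[1.7,-4.4,0],[0,0,-3],[0,0,-2.5],[0,0,-0.4]],"turn":[0,0,0,0,0,0,0,0],"claw":[0.35,0.35,0.35,0.35,0.35,0.35,0.35,0.35]}' 50
python3 -m creep '{"slide":[[0,0,0],[0,0,0],[0,0,0],[0,0,0],[0,0,0]],"turn":[0,0,0,0,0],"claw":[0.35,0,0,0,0]}'
```

```text
clock: 11.8
eef_pos: [606.7, 299.8, 242.1]
eef_rot: [-3.14, -0.003, 3.141]
wrist_force: [0.2, -0.0, -0.3]
finger_gap: 32.8
finger_force: 0.0
clock: 12.42
eef_pos: [606.9, 300.3, 244.1]
eef_rot: [3.141, 0.001, -3.141]
wrist_force: [-1.4, 0.0, 3.7]
finger_gap: 7.7
finger_force: 50.0
```

```bash
python3 -m creep '{"slide":[[0,0,1],[0,0,2],[0,0,2.5],[0,0,2.5],[0,0,2],[0,0,0],[0,0,0]],"turn":[0,0,0,0,0,0,0],"claw":[0,0,0,0,0,0,0]}'
python3 - <<'E'
from h import *
s=manip.read_state(); print(s['wrist_force'],s['moment'])
im,d,cal=snap('wrist','w4.png')
m=d>0; v,u=np.nonzero(m); P=pts(m,d,cal); H=hsv(im)[v,u]
box=(P[:,0]>450)&(P[:,0]<700)&(P[:,1]>230)&(P[:,1]<450)&(P[:,2]>60)&(P[:,2]<220)
for n,q in(('ye',(H[:,0]>18)&(H[:,0]<35)&(H[:,1]>120)&(P[:,2]>160)),('rd',((H[:,0]<8)|(H[:,0]>172))&(H[:,1]>120)),('lid',(H[:,1]<60)&(H[:,2]>150)&(P[:,1]>345)&(P[:,2]<160)),('brass',(H[:,0]>10)&(H[:,0]<30)&(H[:,1]>80)&(P[:,2]<140))):
    Q=P[box&q]
    if len(Q)>5: print(n,len(Q),np.round(np.median(Q,0),1),np.round(np.percentile(Q,[3,97],axis=0)).tolist(), np.round(np.linalg.lstsq(np.c_[Q[:,:2],np.ones(len(Q))],Q[:,2],rcond=None)[0],3))
E
```

```text
clock: 13.3
eef_pos: [606.8, 300.1, 342.7]
eef_rot: [-3.141, -0.001, -3.141]
wrist_force: [0.1, -0.6, -3.8]
finger_gap: 7.6
finger_force: 50.0
[ 0.07265707 -0.61485508 -3.77390454] [-0.01541715 -0.1354477   0.04848922]
ye 3672 [585.1 376.5 181.6] [[558.0, 376.0, 161.0], [616.0, 383.0, 186.0]] [ 4.00000e-03  1.83400e+00 -5.16856e+02]
rd 14764 [527.4 306.7 129.4] [[491.0, 272.0, 111.0], [613.0, 339.0, 139.0]] [ 3.50000e-02 -1.50000e-02  1.13774e+02]
lid 16558 [530.3 375.9 142.1] [[491.0, 347.0, 138.0], [602.0, 416.0, 143.0]] [-1.00000e-02 -2.00000e-02  1.54978e+02]
brass 4579 [568.5 305.4 124.8] [[550.0, 276.0, 116.0], [588.0, 333.0, 127.0]] [ 8.00000e-03 -2.30000e-02  1.26261e+02]
```

```bash
python3 -m creep '{"slide":[[0.2,-1.5,0],[0.4,-3,0],[0.4,-4.5,0],[0.4,-5,0],[0.4,-5,0],[0.4,-5,0],[0.4,-5,0],[0.4,-5,0]],"turn":[0,0,0,0,0,0,0,0],"claw":[0,0,0,0,0,0,0,0]}'
python3 -m creep '{"slide":[[0.4,-5,0],[0.4,-4.5,0],[0.4,-4,0],[0.4,-3.5,0],[0.4,-3,0],[0.4,-2.5,0],[0.4,-2,0],[0.4,-1.5,0]],"turn":[0,0,0,0,0,0,0,0],"claw":[0,0,0,0,0,0,0,0]}'
python3 -m creep '{"slide":[[0.3,-1,0],[0,-0.6,0],[0,-0.3,0],[0,0,0],[0,0,0]],"turn":[0,0,0,0,0],"claw":[0,0,0,0,0]}'
python3 - <<'E'
from h import *
s=manip.read_state(); print(s['joints'])
im,d,cal=snap('side','s5.png')
E
```

```text
clock: 14.35
eef_pos: [636.5, -42.4, 343.2]
eef_rot: [3.142, -0.001, 3.141]
wrist_force: [0.7, -0.2, -4.0]
finger_gap: 7.7
finger_force: 50.0
clock: 15.35
eef_pos: [668.3, -301.8, 342.8]
eef_rot: [3.141, -0.001, 3.141]
wrist_force: [-0.5, 0.2, -4.0]
finger_gap: 7.4
finger_force: 50.0
clock: 15.98
eef_pos: [671.9, -318.4, 343.8]
eef_rot: [-3.142, 0.0, -3.141]
wrist_force: [-0.3, 0.2, -4.8]
finger_gap: 8.0
finger_force: 50.0
[-4.91780299e-01  8.01703462e-01  9.04695594e-01  3.26150631e-05
  1.43513289e+00 -2.06322466e+00]
```

View pics/s5.png

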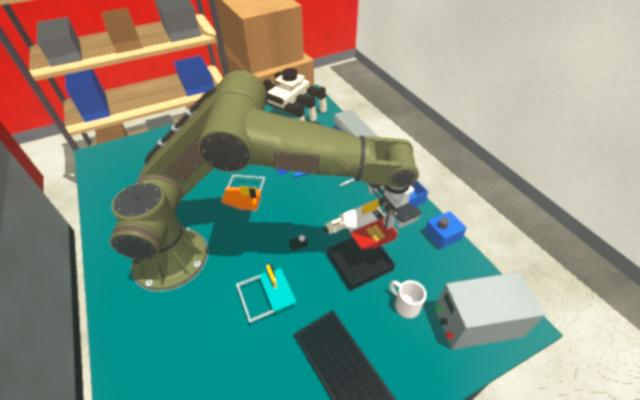

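```bash
cat > tilt.py <<'E'
from h import *
s=manip.read_state(); e=s['eef_pos']
im,d,cal=snap('wrist'); m=d>0; v,u=np.nonzero(m); P=pts(m,d,cal); H=hsv(im)[v,u]
R=P-(np.array(e)-[0,0,180])
near=(np.abs(R[:,0]+50)<130)&(R[:,1]>-45)&(R[:,1]<125)&(R[:,2]>-140)&(R[:,2]<60)
L=R[near&(H[:,1]<60)&(H[:,2]>110)&(R[:,1]>46)&(R[:,1]<72)&(R[:,0]<-25)]
if len(L)>50:
    c=np.linalg.lstsq(np.c_[L[:,:2],np.ones(len(L))],L[:,2],rcond=None)[0]; r=L[:,2]-np.c_[L[:,:2],np.ones(len(L))]@c; k=np.abs(r)<8
    c=np.linalg.lstsq(np.c_[L[k,:2],np.ones(k.sum())],L[k,2],rcond=None)[0]
    print('lid n',k.sum(),'tilt deg %.1f'%np.degrees(np.arctan(c[0])),'roll %.3f'%c[1],'z at pinch %.0f'%c[2])
y=R[near&(H[:,0]>18)&(H[:,0]<35)&(H[:,1]>120)&(R[:,1]>55)]
if len(y)>20: print('tab y',np.round(np.percentile(y[:,1],[5,95]),0),'x',np.round(np.percentile(y[:,0],[2,98])))
b=R[near&(H[:,0]>10)&(H[:,0]<30)&(H[:,1]>80)&(R[:,1]<45)]
if len(b)>20: print('brass',len(b),np.round(np.percentile(b,[3,50,97],axis=0)).tolist())
print('clock',s['clock'],'F',np.round(s['wrist_force'],1),'M',np.round(s['moment'],3))
E
for f in 25 15; do echo "force $f"; done >/dev/null
python3 -m creep '{"slide":[[0,0,0],[0,0,0]],"turn":[0,0],"claw":[0,0]}' 25; python3 tilt.py
python3 -m creep '{"slide":[[0,0,0],[0,0,0]],"turn":[0,0],"claw":[0,0]}' 16; python3 tilt.py
```

```text
clock: 16.27
eef_pos: [671.9, -318.7, 343.7]
eef_rot: [-3.142, 0.0, -3.141]
wrist_force: [-0.1, -0.3, -4.7]
finger_gap: 7.7
finger_force: 25.0
lid n 6293 tilt deg -0.0 roll -0.000 z at pinch -21
tab y [77. 84.] x [-49.  10.]
brass 4592 [[-58.0, -24.0, -46.0], [-39.0, 5.0, -38.0], [-20.0, 33.0, -36.0]]
clock 16.275 F [-0.1 -0.3 -4.7] M [-0.036 -0.164 -0.022]
clock: 16.58
eef_pos: [671.9, -318.8, 343.6]
eef_rot: [3.142, -0.0, -3.141]
wrist_force: [0.5, 0.1, -3.7]
finger_gap: 7.6
finger_force: 16.0
lid n 6304 tilt deg -0.0 roll 0.000 z at pinch -21
tab y [77. 84.] x [-49.  10.]
brass 4593 [[-58.0, -24.0, -46.0], [-39.0, 5.0, -38.0], [-20.0, 33.0, -36.0]]
clock 16.575 F [ 0.5  0.1 -3.7] M [-0.033 -0.105  0.031]
```

```bash
python3 -m creep '{"slide":[[0,0,0],[0,0,0]],"turn":[0,0],"claw":[0,0]}' 12 |tail -1; python3 tilt.py
python3 -m creep '{"slide":[[0,0,0],[0,0,0]],"turn":[0,0],"claw":[0,0]}' 9|tail -1; python3 tilt.py
```

```text
finger_force: 12.0
lid n 6299 tilt deg -0.0 roll 0.001 z at pinch -21
tab y [77. 84.] x [-49.  10.]
brass 4593 [[-58.0, -24.0, -47.0], [-39.0, 5.0, -38.0], [-20.0, 33.0, -36.0]]
clock 16.875 F [ 0.7 -0.2 -4.3] M [-0.071 -0.22  -0.033]
finger_force: 9.0
lid n 5428 tilt deg 6.5 roll 0.000 z at pinch -21
tab y [77. 84.] x [-48.  10.]
brass 4371 [[-52.0, -24.0, -59.0], [-33.0, 5.0, -43.0], [-15.0, 33.0, -40.0]]
clock 17.175 F [ 0.2 -0.1 -4.8] M [-0.056 -0.159  0.005]
```

```bash
python3 -m creep '{"slide":[[0,0,0],[0,0,0]],"turn":[0,0],"claw":[0,0]}' 9|tail -1; python3 tilt.py
python3 -m creep '{"slide":[[0,0,0],[0,0,0]],"turn":[0,0],"claw":[0,0]}' 9|tail -1; python3 tilt.py
```

```text
finger_force: 9.0
lid n 5232 tilt deg 7.9 roll 0.003 z at pinch -22
tab y [77. 84.] x [-48.  10.]
brass 4321 [[-50.0, -24.0, -53.0], [-31.0, 5.0, -44.0], [-13.0, 33.0, -40.0]]
clock 17.475 F [-0.1 -0.4 -3.8] M [-0.061 -0.124  0.015]
finger_force: 9.0
lid n 5230 tilt deg 7.9 roll 0.003 z at pinch -22
tab y [77. 84.] x [-48.  10.]
brass 4308 [[-50.0, -24.0, -53.0], [-32.0, 5.0, -44.0], [-13.0, 33.0, -40.0]]
clock 17.775 F [-0.1 -0.2 -3.6] M [-0.067 -0.142  0.008]
```

```bash
python3 -m creep '{"slide":[[0,0,0],[0,0,0]],"turn":[0,0],"claw":[0,0]}' 7.5|tail -1; python3 tilt.py
python3 -m creep '{"slide":[[0,0,0],[0,0,0]],"turn":[0,0],"claw":[0,0]}' 6.5|tail -1; python3 tilt.py
```

```text
finger_force: 7.5
lid n 4142 tilt deg 16.7 roll -0.002 z at pinch -24
tab y [77. 84.] x [-48.  12.]
brass 3993 [[-41.0, -24.0, -59.0], [-22.0, 5.0, -51.0], [-4.0, 33.0, -44.0]]
clock 18.075 F [ 1.3  0.2 -4.5] M [-0.029 -0.149 -0.01 ]
finger_force: 6.5
lid n 3635 tilt deg 21.7 roll -0.000 z at pinch -26
tab y [77. 84.] x [-47.  13.]
brass 3827 [[-35.0, -24.0, -62.0], [-16.0, 5.0, -53.0], [0.0, 33.0, -46.0]]
clock 18.375 F [ 1.  -0.4 -3.9] M [-0.044 -0.076  0.016]
```

```bash
python3 -m creep '{"slide":[[0,0,0],[0,0,0]],"turn":[0,0],"claw":[0,0]}' 5.7|tail -1; python3 tilt.py
python3 -m creep '{"slide":[[0,0,0],[0,0,0]],"turn":[0,0],"claw":[0,0]}' 5|tail -1; python3 tilt.py
```

```text
finger_force: 5.7
lid n 3376 tilt deg 24.2 roll 0.003 z at pinch -27
tab y [78. 84.] x [-47.  14.]
brass 3678 [[-32.0, -24.0, -65.0], [-14.0, 5.0, -55.0], [2.0, 33.0, -46.0]]
clock 18.675 F [ 1.1  0.3 -4.4] M [-0.014 -0.079 -0.005]
finger_force: 5.0
lid n 2928 tilt deg 28.3 roll 0.000 z at pinch -29
tab y [78. 84.] x [-46.  16.]
brass 3348 [[-27.0, -24.0, -66.0], [-10.0, 5.0, -57.0], [5.0, 33.0, -47.0]]
clock 18.975 F [-0.2  0.1 -4.6] M [-0.072 -0.081 -0.018]
```

```bash
python3 -m creep '{"slide":[[0,0,0],[0,0,0]],"turn":[0,0],"claw":[0,0]}' 4.5|tail -1; python3 tilt.py
python3 -m creep '{"slide":[[0,0,0],[0,0,0]],"turn":[0,0],"claw":[0,0]}' 4.2|tail -1; python3 tilt.py
```

```text
finger_force: 4.5
lid n 2833 tilt deg 29.3 roll -0.001 z at pinch -29
tab y [78. 84.] x [-46.  16.]
brass 3615 [[-31.0, -24.0, -73.0], [-13.0, 5.0, -58.0], [3.0, 33.0, -50.0]]
clock 19.275 F [ 0.2  0.2 -3.8] M [-0.061 -0.012  0.02 ]
finger_force: 4.2
lid n 1391 tilt deg 45.5 roll -0.000 z at pinch -41
tab y [78. 83.] x [-40.  22.]
brass 3027 [[-68.0, -24.0, -95.0], [-48.0, 6.0, -86.0], [-31.0, 33.0, -78.0]]
clock 19.575 F [ 0.4 -0.2 -4. ] M [-0.019 -0.049 -0.01 ]
```

```bash
python3 -m creep '{"slide":[[0,0,0],[0,0,0],[0,0,0]],"turn":[0,0,0],"claw":[0,0,0]}' 20|tail -1; python3 tilt.py
python3 - <<'E'
from h import *
for c in('side','scene'):
    im,d,cal=snap(c); cv2.imwrite('pics/p6%s.png'%c,cv2.resize((im[160:330,280:460] if c=='side' else im[130:260,160:330])[:,:,::-1],None,fx=3.4,fy=3.4))
    m=d>0; v,u=np.nonzero(m); P=pts(m,d,cal); H=hsv(im)[v,u]
    q=(H[:,0]>10)&(H[:,0]<30)&(H[:,1]>80)&(P[:,2]<60)&(P[:,2]>3)&(np.abs(P[:,0]-577)<100)&(np.abs(P[:,1]+318)<100)
    if q.sum()>5: print(c,q.sum(),np.round(np.percentile(P[q],[3,50,97],axis=0)).tolist())
E
```

```text
finger_force: 20.0
lid n 1102 tilt deg 49.0 roll -0.001 z at pinch -44
tab y [78. 83.] x [-38.  24.]
brass 722 [[-133.0, -24.0, -140.0], [-71.0, 3.0, -139.0], [-61.0, 34.0, -137.0]]
clock 20.0 F [-0.5  0.3 -2.8] M [-0.006 -0.004  0.026]
side 300 [[532.0, -344.0, 4.0], [560.0, -316.0, 22.0], [626.0, -275.0, 28.0]]
scene 175 [[499.0, -373.0, 5.0], [550.0, -299.0, 19.0], [623.0, -285.0, 27.0]]
```

View pics/p6side.png

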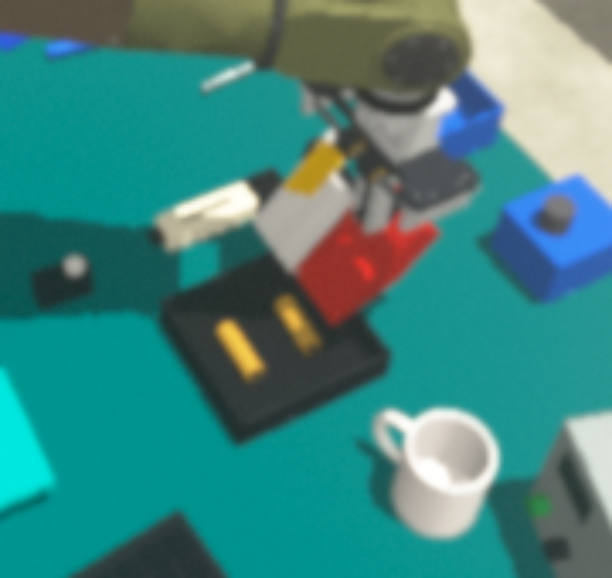

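```bash
python3 -m creep '{"slide":[[0,0,1.5],[0,0,2.5],[0,1,0],[-0.5,3,0],[-0.5,4.5,0],[-0.5,5,0],[-0.5,5,0],[-0.5,5,0]],"turn":[0,0,0,0,0,0,0,0],"claw":[0,0,0,0,0,0,0,0]}' 40|tail -6
python3 -m creep '{"slide":[[-0.5,5,0],[-0.5,5,0],[-0.5,5,0],[-0.5,5,0],[-0.5,4.5,0],[-0.5,4,0],[-0.5,3,0],[-0.5,2.5,0]],"turn":[0,0,0,0,0,0,0,0],"claw":[0,0,0,0,0,0,0,0]}'|tail -6
python3 -m creep '{"slide":[[0,2,0],[0,1.4,0],[0,1,0],[0,0,-2],[0,0,-2],[0,0,0]],"turn":[0,0,0,0,0,0],"claw":[0,0,0,0,0,0]}'|tail -6; python3 tilt.py
```

```text
clock: 21.15
eef_pos: [646.2, -81.6, 383.1]
eef_rot: [3.141, -0.001, -3.141]
wrist_force: [0.6, -0.9, -2.6]
finger_gap: 8.2
finger_force: 40.0
clock: 22.15
eef_pos: [606.0, 257.9, 382.9]
eef_rot: [-3.141, -0.001, -3.14]
wrist_force: [0.0, -0.2, -3.5]
finger_gap: 8.1
finger_force: 40.0
clock: 22.9
eef_pos: [607.0, 299.9, 342.1]
eef_rot: [-3.14, -0.003, 3.141]
wrist_force: [-0.3, 0.0, -1.4]
finger_gap: 7.4
finger_force: 40.0
lid n 1126 tilt deg 48.9 roll -0.003 z at pinch -44
tab y [74. 80.] x [-39.  23.]
clock 22.9 F [-0.3  0.  -1.4] M [-0.079  0.009 -0.016]
```

```bash
python3 -m creep '{"slide":[[0,0,-2],[0,0,-2],[0,0,-1],[0,0,-1],[0,0,-1],[0,0,0]],"turn":[0,0,0,0,0,0],"claw":[0,0,0,0,0,0]}' 9|tail -6; python3 tilt.py
python3 -m creep '{"slide":[[0,0,-0.4],[0,0,-0.4],[0,0,0]],"turn":[0,0,0],"claw":[0,0,0]}' 9|tail -6; python3 tilt.py
```

```text
clock: 23.7
eef_pos: [607.7, 299.9, 274.7]
eef_rot: [3.14, 0.004, 3.141]
wrist_force: [2.1, 0.1, -0.5]
finger_gap: 7.6
finger_force: 9.0
lid n 1497 tilt deg 20.3 roll -0.014 z at pinch -57
tab y [74. 80.] x [-25.  24.]
clock 23.7 F [ 2.1  0.1 -0.5] M [-0.019 -0.188 -0.021]
clock: 24.12
eef_pos: [606.7, 300.2, 264.7]
eef_rot: [-3.141, -0.002, -3.141]
wrist_force: [0.1, 0.3, -3.2]
finger_gap: 7.4
finger_force: 9.0
lid n 2251 tilt deg 23.9 roll -0.038 z at pinch -38
tab y [73. 80.] x [-27.  23.]
clock 24.125 F [ 0.1  0.3 -3.2] M [ 0.109  0.106 -0.022]
```

```bash
python3 -m creep '{"slide":[[0,0,-0.5],[0,0,-0.4],[0,0,0]],"turn":[0,0,0],"claw":[0,0,0]}' 8|tail -6; python3 tilt.py
python3 - <<'E'
from h import *
im,d,cal=snap('wrist','w7.png')
E
```

```text
clock: 24.55
eef_pos: [607.4, 299.9, 258.0]
eef_rot: [3.141, 0.003, 3.141]
wrist_force: [0.9, -2.9, 8.1]
finger_gap: 7.4
finger_force: 8.0
lid n 2529 tilt deg 22.7 roll -0.022 z at pinch -33
tab y [74. 80.] x [-26.  24.]
clock 24.55 F [ 0.9 -2.9  8.1] M [-0.503 -0.216  0.078]
```

View pics/w7.png

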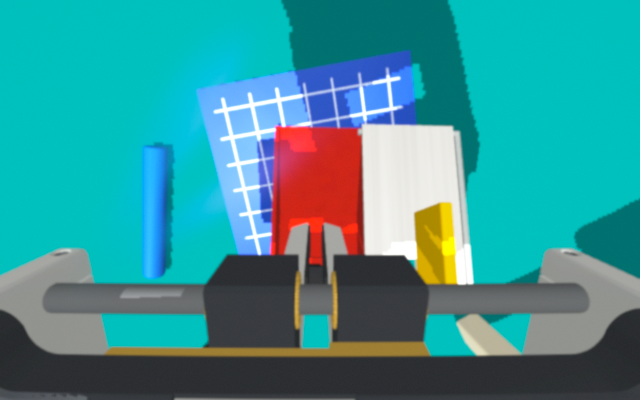

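```bash
python3 -m creep '{"slide":[[0,0,0],[0,0,1],[-1.5,0,0.2],[-1.5,0,0],[0,0,-0.6],[0,0,-0.5],[0,0,0]],"turn":[0,0,0,0,0,0,0],"claw":[0,0,0,0,0,0,0]}' 20|tail -6; python3 tilt.py
python3 -m creep '{"slide":[[0,0,0],[0.5,0,-0.1],[0.5,0,-0.2],[0.5,0,-0.2],[0,0,0]],"turn":[0,0,0,0,0],"claw":[0,0,0,0,0]}' 3|tail -6; python3 tilt.py
```

```text
clock: 25.52
eef_pos: [578.1, 299.8, 258.9]
eef_rot: [3.141, 0.003, 3.141]
wrist_force: [1.1, -4.6, 9.0]
finger_gap: 6.4
finger_force: 19.8
lid n 2353 tilt deg 24.2 roll -0.054 z at pinch -30
tab y [72. 80.] x [-28.  25.]
clock 25.525 F [ 1.1 -4.6  9. ] M [-0.68  -0.178 -0.049]
clock: 26.2
eef_pos: [592.2, 300.1, 252.1]
eef_rot: [-3.141, -0.001, 3.142]
wrist_force: [0.5, -1.3, 3.2]
finger_gap: 5.1
finger_force: 4.6
lid n 3357 tilt deg 14.3 roll -0.037 z at pinch -23
tab y [72. 79.] x [-30.  24.]
clock 26.2 F [ 0.5 -1.3  3.2] M [-0.258 -0.161  0.01 ]
```

```bash
python3 -m creep '{"slide":[[0.5,0,-0.2],[0.5,0,-0.3],[0.5,0,-0.2],[0,0,0]],"turn":[0,0,0,0],"claw":[0,0,0,0]}' 3|tail -6; python3 tilt.py
```

```text
clock: 26.75
eef_pos: [607.0, 300.2, 244.9]
eef_rot: [-3.141, -0.001, -3.141]
wrist_force: [-0.0, 0.3, 0.0]
finger_gap: 0.3
finger_force: 0.0
lid n 4485 tilt deg 0.0 roll 0.004 z at pinch -21
tab y [69. 76.] x [-27.  32.]
brass 34 [[-9.0, -0.0, 21.0], [-7.0, 0.0, 50.0], [36.0, 3.0, 52.0]]
clock 26.75 F [-0.   0.3  0. ] M [ 0.007  0.007 -0.059]
```

```bash
python3 -m creep '{"slide":[[0,0,3],[0,0,4],[-0.8,0,4],[0,0,0]],"turn":[0,0,0,0],"claw":[0,0,0,0]}' 10|tail -6
python3 - <<'E'
from h import *
im,d,cal=snap('wrist','w8.png')
m=d>0; v,u=np.nonzero(m); P=pts(m,d,cal); H=hsv(im)[v,u]
box=(P[:,0]>450)&(P[:,0]<700)&(P[:,1]>230)&(P[:,1]<450)&(P[:,2]>10)&(P[:,2]<100)
for n,q in(('ye',(H[:,0]>18)&(H[:,0]<35)&(H[:,1]>120)&(P[:,2]>76)),('bk',(H[:,2]<70)&(P[:,2]>70)),('all',P[:,2]>28),('mat',(H[:,0]>100)&(H[:,0]<130)&(P[:,2]<8))):
    Q=P[(box|(n=='mat'))&q]
    if len(Q)>5: print(n,len(Q),np.round(np.median(Q,0),1),np.round(np.percentile(Q,[3,97],axis=0)).tolist(),[np.round(x,1) for x in cv2.minAreaRect(Q[:,:2].astype(np.float32))])
E
```

```text
clock: 27.3
eef_pos: [598.6, 300.5, 359.4]
eef_rot: [3.139, 0.005, -3.141]
wrist_force: [0.4, -0.1, 0.1]
finger_gap: 0.3
finger_force: 0.0
ye 606 [609.  372.6  86.2] [[581.0, 370.0, 77.0], [640.0, 378.0, 88.0]] [array([610.9, 374.3]), array([61.7,  8.1]), np.float64(2.1)]
all 11637 [567.6 359.8  43.3] [[515.0, 267.0, 30.0], [641.0, 410.0, 86.0]] [array([580.7, 338.9]), array([137.9, 148.7]), np.float64(2.0)]
mat 6266 [530.3 254.8   2.7] [[484.0, 215.0, 1.0], [660.0, 373.0, 4.0]] [array([580.1, 270.4]), array([172. , 240.5]), np.float64(9.2)]
```

View pics/w8.png

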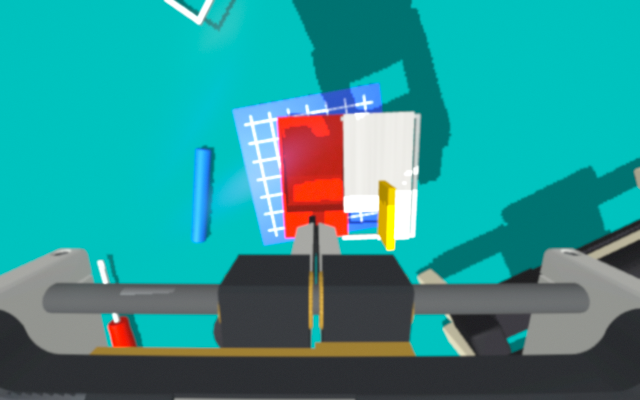

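```bash
python3 -m creep '{"slide":[[0,5,0],[0,4.7,0],[0,0,-5],[0,0,-4],[0,0,-2.2],[0,0,0]],"turn":[0.017,0.018,0,0,0,0],"claw":[0,0,0,0,0,0]}' 10|tail -6
python3 -m creep '{"slide":[[0,-1.2,0],[0,-1.2,0],[0,-1.2,0],[0,-1.2,0],[0,-1.0,0],[0,-0.7,0],[0,-0.4,0],[0,0,0]],"turn":[0,0,0,0,0,0,0,0],"claw":[0,0,0,0,0,0,0,0]}'|tail -6
```

```text
clock: 28.1
eef_pos: [598.8, 397.0, 241.9]
eef_rot: [-3.14, -0.003, -3.107]
wrist_force: [-0.5, -0.2, 0.4]
finger_gap: 0.7
finger_force: 0.3
clock: 29.1
eef_pos: [598.9, 328.1, 243.6]
eef_rot: [-3.142, -0.0, -3.106]
wrist_force: [0.1, 0.3, 0.2]
finger_gap: 0.6
finger_force: 0.0
```

```bash
python3 -m creep '{"slide":[[0,0.3,0],[0,0,3],[0,0,4],[1.7,-1.4,0],[1.7,-1.4,0],[0,0,0],[0,0,0],[0,0,0]],"turn":[0,0,0,0,0,0,0,0],"claw":[0,0,0,0.65,0.65,0.65,0.65,0.65]}' 20|tail -6
python3 - <<'E'
from h import *
im,d,cal=snap('wrist')
m=d>0; v,u=np.nonzero(m); P=pts(m,d,cal); H=hsv(im)[v,u]
box=(P[:,0]>450)&(P[:,0]<700)&(P[:,1]>230)&(P[:,1]<450)&(P[:,2]>10)&(P[:,2]<100)
for n,q in(('ye',(H[:,0]>18)&(H[:,0]<35)&(H[:,1]>120)&(P[:,2]>76)),('all',P[:,2]>28)):
    Q=P[box&q]
    if len(Q)>5: print(n,len(Q),[np.round(x,1) for x in cv2.minAreaRect(Q[:,:2].astype(np.float32))])
E
```

```text
clock: 30.1
eef_pos: [632.6, 303.6, 313.2]
eef_rot: [-3.141, -0.001, -3.106]
wrist_force: [0.3, -0.4, 0.2]
finger_gap: 47.0
finger_force: 0.0
ye 769 [array([613.3, 312.9]), array([61.8,  7.2]), np.float64(2.4)]
all 15340 [array([580.7, 339.1]), array([137.5, 149. ]), np.float64(1.8)]
```

```bash
python3 -m creep '{"slide":[[0,0,-3],[0,0,-2.5],[0,0,-1.1],[0,0,0],[0,0,0],[0,0,0],[0,0,0],[0,0,0]],"turn":[0,0,0,0,0,0,0,0],"claw":[0.65,0.65,0.65,0.3,0,0,0,0]}' 25|tail -6
```

```text
clock: 31.15
eef_pos: [633.0, 303.1, 248.0]
eef_rot: [-3.141, 0.001, -3.106]
wrist_force: [-1.4, -2.3, -0.4]
finger_gap: 15.1
finger_force: 25.0
```

```bash
python3 -m creep '{"slide":[[0,0,0],[0,0,0.7],[-0.8,0.1,0],[-0.9,0.1,0],[-0.8,0,0],[0,0,-0.4],[0,0,-0.3],[0,0,0]],"turn":[0,0,0,0,0,0,0,0],"claw":[0,0,0,0,0,0,0,0]}' 50|tail -6
python3 -m creep '{"slide":[[0,0,-0.1],[0,0,0]],"turn":[0,0],"claw":[0,0]}' |tail -6
```

```text
clock: 32.15
eef_pos: [608.1, 305.1, 248.0]
eef_rot: [3.141, 0.0, -3.107]
wrist_force: [-2.0, -0.5, 2.4]
finger_gap: 14.9
finger_force: 49.9
clock: 32.4
eef_pos: [608.2, 305.0, 247.9]
eef_rot: [3.141, 0.001, -3.107]
wrist_force: [-4.8, -3.3, 11.9]
finger_gap: 15.2
finger_force: 49.9
```

Seated on the mat; now I release, retreat and check.

```bash
python3 -m creep '{"slide":[[0,0,0.1],[0,0,0],[0,0,0],[0,0,0],[0,0,0],[0,0,2],[0,0,4],[0,0,5]],"turn":[0,0,0,0,0,0,0,0],"claw":[0,0.1,0.4,0.5,0.5,0.5,0.5,0.5]}' 10|tail -6
python3 -m creep '{"slide":[[0,0,3],[0,0,0],[0,0,0]],"turn":[0,0,0],"claw":[0.5,0.5,0.5]}'|tail -3
python3 - <<'E'
from h import *
im,d,cal=snap('wrist')
m=d>0; v,u=np.nonzero(m); P=pts(m,d,cal); H=hsv(im)[v,u]
box=(P[:,0]>450)&(P[:,0]<700)&(P[:,1]>230)&(P[:,1]<450)&(P[:,2]>10)&(P[:,2]<100)
for n,q in(('ye',(H[:,0]>18)&(H[:,0]<35)&(H[:,1]>120)&(P[:,2]>76)),('bk',(H[:,2]<70)&(P[:,2]>70)),('all',P[:,2]>28),('lid',(P[:,2]>39)&(P[:,2]<47)&(H[:,1]<60))):
    Q=P[box&q]
    if len(Q)>5:
        print(n,len(Q),np.round(np.median(Q,0),1),[np.round(x,1) for x in cv2.minAreaRect(Q[:,:2].astype(np.float32))], np.round(np.linalg.lstsq(np.c_[Q[:,:2],np.ones(len(Q))],Q[:,2],rcond=None)[0][:2],3))
for c in('side','scene'):
    im,d,cal=snap(c,'e%s.png'%c)
    m=d>0; v,u=np.nonzero(m); P=pts(m,d,cal); H=hsv(im)[v,u]
    q=(H[:,0]>10)&(H[:,0]<30)&(H[:,1]>80)&(P[:,2]<60)&(P[:,2]>8)&(np.abs(P[:,0]-577)<110)&(np.abs(P[:,1]+318)<110)
    print(c,q.sum(),np.round(np.percentile(P[q],[3,50,97],axis=0)).tolist())
E
```

```text
clock: 33.4
eef_pos: [607.7, 305.1, 359.7]
eef_rot: [-3.141, -0.0, -3.106]
wrist_force: [1.3, -0.8, 0.1]
finger_gap: 47.2
finger_force: 0.0
wrist_force: [0.6, -0.4, -0.4]
finger_gap: 47.1
finger_force: 0.0
ye 377 [588.3 309.6  86.7] [array([587.8, 309.8]), array([60.3,  7.1]), np.float64(2.1)] [0.01  0.078]
bk 48 [598.  302.6  86.4] [array([599.7, 302.5]), array([7.9, 4.3]), np.float64(2.0)] [ 0.917 -0.052]
all 8734 [551.3 309.5  43.6] [array([556.1, 342.7]), array([137. , 149.1]), np.float64(1.8)] [ 0.076 -0.05 ]
lid 7098 [541.2 312.8  43.6] [array([556. , 342.7]), array([137. , 148.5]), np.float64(2.1)] [ 0.002 -0.026]
side 232 [[527.0, -344.0, 8.0], [553.0, -318.0, 23.0], [625.0, -286.0, 29.0]]
scene 239 [[532.0, -346.0, 9.0], [609.0, -313.0, 22.0], [627.0, -286.0, 28.0]]
```

View pics/escene.png

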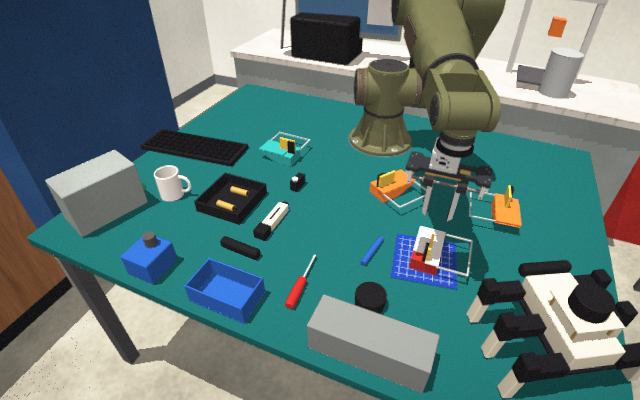

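The picture shows the tin upright and shut on the mat at (428,258), and both tubes in the tray at (238,190) and (228,206). The bystanders look where they were.

```bash
python3 -c "
from cell import manip
print(manip.sign_off())"
```

```text
the job is handed in; nothing more can be done
None
```

Handed in, though the sign-off returned no verdict: both tubes are in the tray, and the empty tin is upright on the mat about 2 mm from its centre, lid shut and gripper clear; standing it back up took a slow tilt on the mat, during which the fingers slipped off the handle.

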